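Turn the collared base plate over on the weld jig

ROBOT

A 6-joint arm with a two-finger parallel gripper is mounted at the origin on the work surface. World frame = base frame: x ahead of the robot, y to its left, z up, the work surface at z = 0. Lengths are in mm, angles in rad, forces in N, time in s.
With the tool pointing down it reaches from about 350 to 775 mm from the base axis. Payload 7.3 kg.
Tool frame: the origin (TCP) lies on the front face of the gripper's body, between the roots of the fingers; the fingertips stand 66 mm ahead of it and the grasp point (between the pads) lies 47 mm ahead of it (bot.tip_extent is the distance from the TCP to the fingertips, in mm); z points along the fingers, y is the line along which they close (so a half turn about z gives the same grasp; the last joint's range is limited). The gripper opens to 92 mm and grips with 3 to 60 N. Pads are 19 mm wide; open, the fingers measure 130 mm over their backs; the gripper's body (75 mm by 190 mm) begins 47 mm behind the grasp point.
Start: joints at [1.108, 0.342, 1.524, -0, 1.275, -0.146], TCP at [163.535, 498.894, 292.241] pointing down, gripper open.
Joint ranges: [-2.53, 2.53], [-0.77, 2.02], [0.04, 2.7], [-1, 4.14], [0.28, 2.66], [-3.11, 3.11]. Speed limits (rad/s): [2.57, 2.57, 3.14, 3.14, 3.14, 3.14].

INTERFACE

Orientations are given as [roll, pitch, yaw] about the fixed x, y, z axes, in that order (R = Rz(yaw) Ry(pitch) Rx(roll)).
In Python, from plant import readout, viewer, order, bot gives the robot as it stands.
- The arm moves only by the shell command python3 -m creep 'ROWS'. ROWS is text: rows parted by semicolons, each of 7 numbers parted by spaces: the shift along the world's x, y, z in m, then the turn, a rotation vector about the world's x, y, z in rad, then the opening in per cent of the stroke, from 0 (shut) to 100 (fully open). A call has 1 to 8 rows; each row shifts and turns the commanded pose from where the row before left it; what a row does not reach is not made up. A row lasts 1/12 s, in which the tool goes at most 41.7 mm and 7.16 degrees, less where a joint would pass 70% of its speed; a pose out of reach is approached as far as the arm can. A call is refused whole if a number of a shift passes 0.0417 or a number of a turn 0.125, either way. A call with a gripper value outside its range is refused whole. The fingers move at their own pace and stop on an object; the grip force is fixed at half the most. Time passes only in rows, so rows that do not move let the fingers close. It gives the time, the measured TCP pose, the force, the opening and the grip force at its end, in the units of the state.
- readout.get_obs(): the state, without advancing time (a new reading comes with each control period).
- viewer.capture(name): name is "side" or "top"; returns the picture (400x640x3 uint8, red, green, blue); there is no depth.
- viewer.camera_info(name): a dict with "fx", "fy", "cx", "cy" (pixels), "origin" and "rotation" of the camera in the world. Camera axes: x right, y up, looking along -z (the intrinsics and any distortion apply to the point x, -y, -z); pixel columns grow to the right and rows downward; lengths in mm; the calibration is good to about 2 mm. A picture is of the moment at which its call begins. camera_info takes no time and is no camera call.
- order.close_job(): hands the job in; it is judged then, once.
The state is a dict: "time": time; "joint_positions": joint angles; "dq": joint speeds; "tau": joint torques, N m; "tool_pos": TCP position; "tcp_rot": TCP orientation; "contact_force": force on the tool from outside, world axes, zero at the start; "moment": the same for the moment, N m; "grip_width": finger opening in mm; "finger_force": force on a finger pad.
Only numpy, scipy, OpenCV 4.12 (cv2) and the standard library are available. Lean on these libraries where they do the work, as an engineer would, in place of code of your own. Each camera call takes 0.05 s, during which the arm holds its last target. There are 200 camera calls.

TASK

The steel plate on the weld jig has its collar side welded: turn it over so that the collar hangs down between the two rest bars and the bare face is up, lying flush and square against the jig's end stop, centred side to side on the bars. Set it down rather than letting it drop or topple; the slotted stand can hold it on end while you change your grip. Do not push the brush, hammer or flange out of their places, and leave the plate released and lying still.

Things in the scene. Friction and masses are not known exactly. Their poses are not given: they have to be found in the camera images.
- plate: Steel flat, 130 (x) x 60 (y) x 10 mm (z), about 0.55 kg; origin at the flat's centre. A round collar, 40 mm across and 12 mm high, stands in the middle of its +z face; the -z face is bare. At the start it lies on the jig's rest bars, collar up, x within a few degrees of the jig's x, 10 to 16 mm short of the end stop. Can be gripped across its 60 mm width.
- jig: Fixed weld jig. Origin on the bench; x lengthwise, away from the robot, to the end stop; z up. Base 170 x 50 x 8 mm (x -73 to 97). Two rest bars, 10 mm wide (x), 60 mm long (y), centred at x = -30 and 50 mm, tops at z = 30 mm (plate centre then at z = 35). End stop 70 mm long (y), face at x = 75 mm, top at z = 42 mm. A plate flush against it has its centre at x = 10 mm.
- stop_face (a point): Middle of the end stop's face that looks at the plate, 35 mm above the bench; axes as the jig.
- stand: Fixed stand whose slot can hold the plate upright on its 60 mm end. Origin on the bench under the slot's middle; slot runs along y, x across it, z up. Base 100 x 70 x 10 mm. Slot 14 mm wide between walls 12 mm thick and 50 mm long (y); floor at z = 10 mm, walls straight to 40 mm, flared mouth to 50 mm. A plate standing in it has its centre at z = 75 mm.
- slot_floor (a point): Middle of the slot's floor, 10 mm above the bench; axes as the stand.
- brush: Bystander: brush lying on the bench, 200 mm long, handle towards its -x; origin on its underside.
- hammer: Bystander: hammer lying on the bench, 240 mm long, handle towards its -x; origin on its underside.
- flange: Bystander: round steel pipe flange, 84 mm across and 45 mm high; origin at the centre of its underside.
There are look-alikes about, which are no part of the job. Leave any red or yellow look-alike of the plate alone.

How it is judged:
By the outcome, as a careful person would: the job done as asked, in the order asked, and still so for the second after the job is handed in, with the robot touching nothing.
It also fails if it takes over 72 s, if anything falls off the work surface, if the arm or the gripper's body presses on something with over 40 N, if the wrist force passes 120 N, or if a joint passes its speed limit or range.

## Working session

There is one attempt and no reset: what is moved stays moved. The work goes in short steps, Python scripts to look and compute and a shell command to move; the robot and the scene stay as the last step left them, time stands still between calls to the robot, and variables do not carry over. Pictures are saved under pics/ and viewed, at most 10 in all, crops included, and the job is handed in when it is done.

```bash
ls; mkdir -p pics
python3 - <<'E'
from plant import readout, viewer
import cv2
for n in("top","side"):
    im=viewer.capture(n); cv2.imwrite(f"pics/{n}0.png",im[:,:,::-1]); 
    c=viewer.camera_info(n); print(n,c)
print(readout.get_obs())
E
```

```text
pics
top {'fx': 397.7370286642822, 'fy': 397.7370286642822, 'cx': 327.05144114149255, 'cy': 200.00346208561467, 'origin': array([ 513.57449699,   -5.03650136, 1307.2537356 ]), 'rotation': array([ 0.06887731,  0.01078219, -1.54945815])}
side {'fx': 377.7435604985397, 'fy': 377.7435604985397, 'cx': 320.457732059107, 'cy': 190.70646069892223, 'origin': array([ 367.60276479, -877.72304481,  758.89044246]), 'rotation': array([ 0.90994907,  0.01706243, -0.28271069])}
{'time': 0.1, 'joint_positions': array([ 1.10799416e+00,  3.42652141e-01,  1.52490634e+00, -4.76476743e-05,
        1.27537169e+00, -1.46010135e-01]), 'dq': array([-0.00122227, -0.00239365, -0.00295865,  0.0007326 ,  0.00100455,
        0.0018218 ]), 'tau': array([ 1.95729619e-03, -4.32000804e+01, -2.44696552e+01,  7.20707746e-02,
        5.26229327e-02, -3.37321057e-05]), 'tool_pos': array([163.42444417, 498.64010283, 291.62014698]), 'tcp_rot': array([-3.14026274e+00, -1.49517919e-04,  2.82481442e+00]), 'contact_force': array([-0.98540912,  1.24535939, -0.01437345]), 'moment': array([ 0.03456393,  0.04572563, -0.00993858]), 'finger_force': 0.0, 'grip_width': 91.63191952735691}
```

View pics/top0.png

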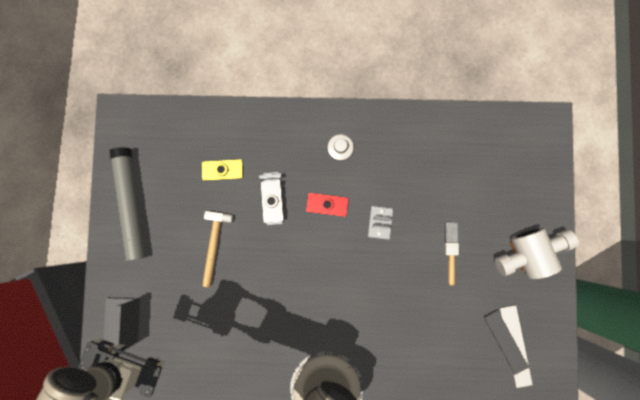

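View pics/side0.png

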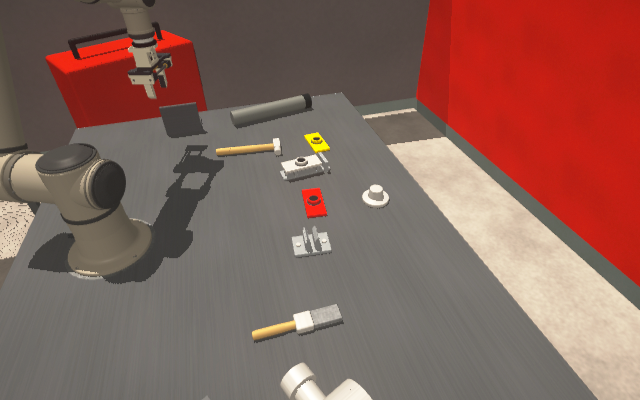

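The top view shows three plate look-alikes: a white/steel one at (272,200) lying on the jig with the stop at (272,175), a red one at (327,204) and a yellow one at (222,169). The steel one on the jig fits the description. The stand is at (380,222), the hammer at (213,245), the brush at (452,250) and the flange at (340,147). I'll confirm with one enlarged crop and write the ray helpers.

```bash
cat > h.py <<'E'
import numpy as np, cv2
from scipy.spatial.transform import Rotation as R
from plant import viewer
def cam(n):
    c=viewer.camera_info(n); return c,R.from_euler('xyz',c['rotation']).as_matrix()
def ray(n,u,v):
    c,M=cam(n); d=M@np.array([(u-c['cx'])/c['fx'],-(v-c['cy'])/c['fy'],-1]); return np.array(c['origin']),d
def onz(n,u,v,z):
    o,d=ray(n,u,v); return o+d*(z-o[2])/d[2]
def proj(n,p):
    c,M=cam(n); q=M.T@(np.array(p)-c['origin']); return c['cx']+c['fx']*q[0]/-q[2], c['cy']-c['fy']*q[1]/-q[2]
def crop(n,x0,y0,x1,y1,s,f,im=None):
    im=viewer.capture(n) if im is None else im
    cv2.imwrite(f"pics/{f}",cv2.resize(im[y0:y1,x0:x1,::-1],None,fx=s,fy=s,interpolation=cv2.INTER_CUBIC))
    return im
E
python3 - <<'E'
from h import *
a=cv2.imread('pics/top0.png')[155:250,250:400]; b=cv2.imread('pics/side0.png')[140:265,270:400]
a=cv2.resize(a,None,fx=5,fy=5,interpolation=2);cv2.imwrite('pics/c1.png',a)
b=cv2.resize(b,None,fx=4.6,fy=4.6,interpolation=2);cv2.imwrite('pics/c2.png',b)
im=cv2.imread('pics/top0.png')
hsv=cv2.cvtColor(im,cv2.COLOR_BGR2HSV)
m=((hsv[...,1]<60)&(hsv[...,2]>120)).astype('u1')
for c in cv2.findContours(m,0,1)[0]:
    if cv2.contourArea(c)>60:
        r=cv2.minAreaRect(c); 
        if 240<r[0][0]<470 and r[0][1]>120: print(r, [onz('top',*p,40)[:2].round(1) for p in cv2.boxPoints(r)])
E
```

```text
((297.5856018066406, 377.18829345703125), (15.723254203796387, 45.49414825439453), 9.246112823486328) [array([-16.4, 123.7]), array([119.6, 104.8]), array([113.1,  56.3]), array([-22.7,  75.5])]
((451.5, 249.5), (55.0, 15.0), 90.0) [array([ 538.4, -361.9]), array([ 539.4, -409.3]), array([ 366.9, -409. ]), array([ 365.8, -362.1])]
((379.94879150390625, 222.43511962890625), (24.186138153076172, 33.475013732910156), 6.709837436676025) [array([ 483.7, -115.5]), array([ 589.5, -126.4]), array([ 582. , -202.9]), array([ 476.4, -191.5])]
((270.65826416015625, 198.26803588867188), (54.35624313354492, 22.29464340209961), 86.00909423828125) [array([686.6, 235.6]), array([693. , 164.1]), array([519.3, 146.9]), array([512.9, 217.7])]
((339.5, 146.5), (27.0, 27.0), 90.0) [array([817.6,  18.5]), array([819.2, -68.7]), array([731.3, -70.1]), array([729.6,  16.6])]
((333.0, 139.5), (279.0, 576.0), 90.0) [array([1249.8,  965.3]), array([1278.3, -939.9]), array([ 372.1, -913.6]), array([330.9, 900.4])]
```

View pics/c1.png

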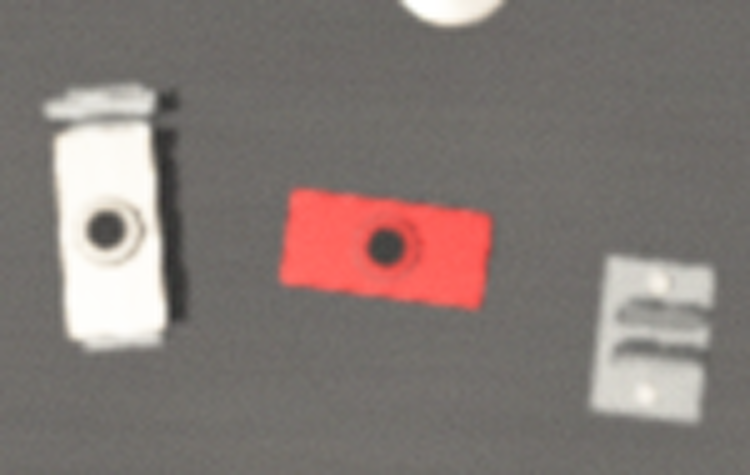

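View pics/c2.png

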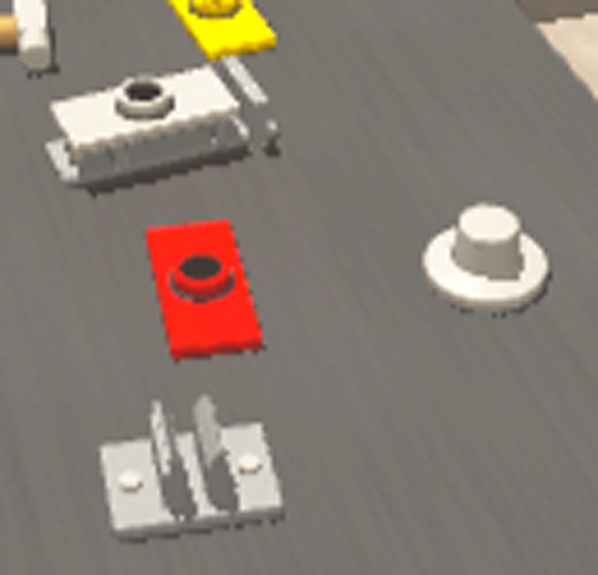

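The crops confirm it: the unpainted steel plate, crop (110,232), sits on the jig with the stop at (100,105). The stand base corners are at crop (608,256), (715,265), (700,422) and (590,410). Next I'll measure poses.

Run:
```python
from h import *
im=cv2.imread('pics/top0.png'); g=cv2.cvtColor(im,6)
S=4
def info(x0,y0,x1,y1,lo,hi,z,t):
    a=cv2.resize(g[y0:y1,x0:x1],None,fx=S,fy=S,interpolation=2)
    m=cv2.inRange(a,lo,hi); m=cv2.morphologyEx(m,cv2.MORPH_CLOSE,np.ones((25,25)))
    for c in cv2.findContours(m,0,1)[0]:
        if cv2.contourArea(c)<800: continue
        b=cv2.boxPoints(cv2.minAreaRect(c))
        P=np.array([onz('top',x0+(p[0]+.5)/S-.5,y0+(p[1]+.5)/S-.5,z) for p in b])[:,:2]
        e=[P[1]-P[0],P[2]-P[1]]
        print(t,P.mean(0).round(1),[ (np.linalg.norm(v).round(1),np.degrees(np.arctan2(v[1],v[0])).round(1)%180) for v in e])
print(g[200,262:285],g[165:230,268])
info(255,175,290,226,222,255,40,'plate')
info(255,165,290,181,130,215,42,'stop')
info(362,200,400,245,140,255,10,'stand')
# collar top
C=lambda u,v:(250+(u+.5)/5-.5,155+(v+.5)/5-.5)
print('collar',onz('top',*C(107,231),52))
for p in [(53,133),(152,125),(165,338),(68,342)]: print(onz('top',*C(*p),40).round(1))
for p in [(45,110),(157,95)]: print('stop',onz('top',*C(*p),42).round(1))
for p in [(608,256),(715,265),(700,422),(590,410)]: print('st',onz('top',*C(*p),10).round(1))
# side-view stop & stand
D=lambda u,v:(270+(u+.5)/4.6-.5,140+(v+.5)/4.6-.5)
for p in [(52,103),(205,68),(240,107),(72,146)]: print('side plate',onz('side',*D(*p),40).round(1))
for p in [(100,448),(264,424),(283,512),(118,530)]: print('side stand',onz('side',*D(*p),10).round(1))
```

```text
[228 249 246 241 228 159  92  75  77  77  74  78 115 187 227 210 177 223
 234 185  99  60  57] [108 110 109 106 108 107 112 141 185 221 225 220 200 168 176 220 243 250
 251 251 251 251 251 251 251 251 251 252 251 248 242 233 208 157 109  92
  91 105 151 217 240 239 241 251 253 253 253 253 253 254 254 254 254 254
 254 253 249 234 220 187 140 113 111 107 107]
plate [598.2 188.4] [(np.float64(61.6), np.float64(95.0)), (np.float64(165.4), np.float64(5.5))]
stop [675.1 197.5] [(np.float64(73.2), np.float64(91.1)), (np.float64(30.7), np.float64(1.6999999999999886))]
stand [ 533.7 -163.1] [(np.float64(104.5), np.float64(174.3)), (np.float64(74.2), np.float64(84.6))]
collar [593.68061498 187.8362496   52.        ]
[656.8 226.4  40. ]
[663.2 162.9  40. ]
[526.9 150.6  40. ]
[523.1 212.4  40. ]
stop [671.3 231.6  42. ]
stop [682.4 160.   42. ]
st [ 586.8 -133.6   10. ]
st [ 582.3 -203.3   10. ]
st [ 480.2 -194.6   10. ]
st [ 486.4 -123.3   10. ]
side plate [528.7 209.6  40. ]
side plate [651.  221.6  40. ]
side plate [661.5 161.6  40. ]
side plate [531.3 149.8  40. ]
side stand [ 487.6 -127.1   10. ]
side stand [ 588.9 -136.6   10. ]
side stand [ 578.1 -210.    10. ]
side stand [ 482.8 -195.3   10. ]
```

```bash
r="python3 -m creep"; $r '0.0283 -0.0193 -0.0073 0 0 0.0517 100;0.0283 -0.0193 -0.0073 0 0 0.0517 100;0.0283 -0.0193 -0.0073 0 0 0.0517 100;0.0283 -0.0193 -0.0073 0 0 0.0517 100;0.0283 -0.0193 -0.0073 0 0 0.0517 100;0.0283 -0.0193 -0.0073 0 0 0.0517 100;0.0283 -0.0193 -0.0073 0 0 0.0517 100;0.0283 -0.0193 -0.0073 0 0 0.0517 100'
python3 -m creep '0.0283 -0.0193 -0.0073 -0.0063 0.0652 0 100;0.0283 -0.0193 -0.0073 -0.0063 0.0652 0 100;0.0283 -0.0193 -0.0073 -0.0063 0.0652 0 100;0.0283 -0.0193 -0.0073 -0.0063 0.0652 0 100;0.0283 -0.0193 -0.0073 -0.0063 0.0652 0 100;0.0283 -0.0193 -0.0073 -0.0063 0.0652 0 100;0.0283 -0.0193 -0.0073 -0.0063 0.0652 0 100;0.0283 -0.0193 -0.0073 -0.0063 0.0652 0 100'
python3 -m creep '0 0 0 0 0 0 100;0 0 0 0 0 0 100'
cat >> h.py <<'E'
def st():
    from plant import readout
    o=readout.get_obs(); M=R.from_euler('xyz',o['tcp_rot']).as_matrix(); p=np.array(o['tool_pos'])
    print('t',round(o['time'],2),'tcp',p.round(1),'grasp',(p+47*M[:,2]).round(1),'z',M[:,2].round(3),'y',M[:,1].round(3),'q',np.round(o['joint_positions'],2),'F',np.round(o['contact_force'],1),'w',round(o['grip_width'],1),'ff',round(o['finger_force'],1))
    return p,M
E
python3 -c "from h import *; st()"
```

```text
time: 0.77
tool_pos: [391.0, 343.2, 233.2]
tcp_rot: [-3.141, -0.001, -3.042]
contact_force: [-0.3, 1.3, 0.2]
grip_width: 91.7
finger_force: 0.0
time: 1.43
tool_pos: [617.3, 188.8, 174.8]
tcp_rot: [3.141, -0.527, -3.045]
contact_force: [0.8, 0.8, -0.0]
grip_width: 91.8
finger_force: 0.0
time: 1.6
tool_pos: [617.1, 188.2, 170.4]
tcp_rot: [-3.141, -0.53, -3.048]
contact_force: [0.1, 0.2, 1.0]
grip_width: 91.8
finger_force: 0.0
t 1.6 tcp [617.1 188.2 170.4] grasp [593.4 186.  129.9] z [-0.504 -0.047 -0.863] y [-0.093  0.996 -0.   ] q [ 0.16  0.94  0.87  0.04  1.87 -1.5 ] F [0.1 0.2 1. ] w 91.8 ff 0.0
```

```bash
python3 -m creep '0 0.0004 -0.02 0 0 0 100;0 0.0004 -0.02 0 0 0 100;0 0.0004 -0.02 0 0 0 100;0 0.0004 -0.015 0 0 0 100;0 0.0004 -0.012 0 0 0 100;0 0 -0.008 0 0 0 100;0 0 0 0 0 0 100;0 0 0 0 0 0 100'
python3 - <<'E'
from h import *
st(); 
a=crop('top',240,150,320,240,6,'g1a.png'); b=crop('side',260,120,360,210,5,'g1b.png')
A=cv2.imread('pics/g1a.png');B=cv2.imread('pics/g1b.png')
B=cv2.resize(B,(int(300*B.shape[1]/B.shape[0]),300));A=cv2.resize(A,(400,450))
o=np.zeros((450,400+B.shape[1],3),'u1');o[:,:400]=A;o[:300,400:]=B;cv2.imwrite('pics/g1.png',o)
E
```

```text
time: 2.27
tool_pos: [616.3, 192.3, 81.0]
tcp_rot: [3.141, -0.524, -3.044]
contact_force: [0.1, -0.0, -0.1]
grip_width: 92.3
finger_force: 0.0
t 2.27 tcp [616.3 192.3  81. ] grasp [592.9 190.1  40.3] z [-0.498 -0.048 -0.866] y [-0.097  0.995  0.   ] q [ 0.17  1.02  0.94  0.04  1.7  -1.5 ] F [ 0.1 -0.  -0.1] w 92.3 ff 0.0
```

View pics/g1.png

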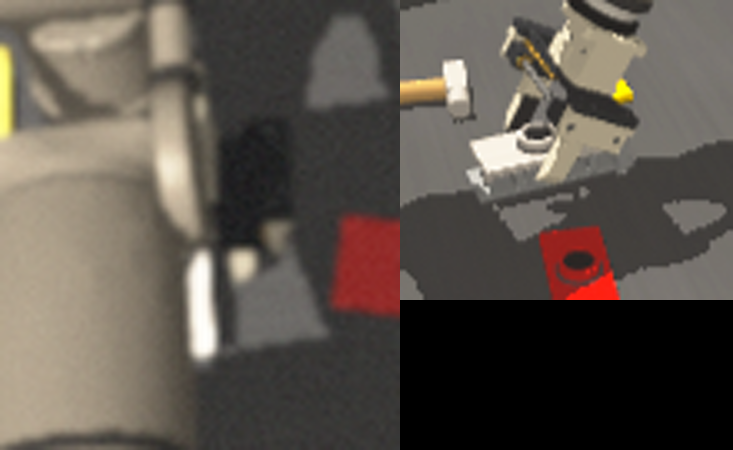

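The gripper straddles the plate at its collar, at about (535,140) in the side half. I'll lower 5 mm, close and lift.

```bash
python3 -m creep '0 -0.002 -0.005 0 0 0 100;0 0 0 0 0 0 100;0 0 0 0 0 0 60;0 0 0 0 0 0 55;0 0 0 0 0 0 50;0 0 0 0 0 0 50;0 0 0 0 0 0 50;0 0 0 0 0 0 50'; python3 -c "from h import *; st()"; python3 -m creep '0 0 0 0 0 0 40;0 0 0 0 0 0 40;0 0 0 0 0 0 40;0 0 0.005 0 0 0 40;0 0 0.01 0 0 0 40;0 0 0.015 0 0 0 40;0 0 0.02 0 0 0 40;0 0 0 0 0 0 40';python3 -c "from h import *; st()"
```

```text
time: 3.03
tool_pos: [616.3, 190.2, 75.5]
tcp_rot: [3.141, -0.524, -3.045]
contact_force: [0.2, -0.2, 0.7]
grip_width: 59.4
finger_force: 30.0
t 3.03 tcp [616.3 190.2  75.5] grasp [592.9 188.   34.8] z [-0.498 -0.048 -0.866] y [-0.097  0.995  0.001] q [ 0.17  1.03  0.94  0.04  1.7  -1.51] F [ 0.2 -0.2  0.7] w 59.4 ff 30.0
time: 3.7
tool_pos: [618.0, 190.3, 130.6]
tcp_rot: [3.141, -0.517, -3.044]
contact_force: [0.9, 0.7, -2.1]
grip_width: 59.8
finger_force: 30.0
t 3.7 tcp [618.  190.3 130.6] grasp [594.9 188.1  89.8] z [-0.492 -0.047 -0.869] y [-0.097  0.995  0.001] q [ 0.17  0.97  0.91  0.04  1.78 -1.5 ] F [ 0.9  0.7 -2.1] w 59.8 ff 30.0
```

Run:
```python
from h import *
from plant import readout
from scipy.optimize import least_squares
o=readout.get_obs();q=o['joint_positions'];p=o['tool_pos']
D=[(.34265,1.52491,1.27537,np.hypot(163.42,498.64),291.6),(.94,.87,1.87,645.2,170.4),(1.02,.94,1.70,645.6,81),(q[1],q[2],q[4],np.hypot(*p[:2]),p[2])]
def fk(x,a,b,c):
    h,L1,L2,d=x; s=a+b+c
    return L1*np.sin(a)+L2*np.sin(a+b)+d*np.sin(s), h+L1*np.cos(a)+L2*np.cos(a+b)+d*np.cos(s)
f=lambda x:np.array([np.subtract(fk(x,*e[:3]),e[3:]) for e in D]).ravel()
s=least_squares(f,[300,350,350,200],x_scale=100);x=s.x;print(x,f(x).round(1))
def ik(r,z,adeg):
    a=np.radians(adeg)
    g=lambda v:[fk(x,v[0],v[1],np.pi-a-v[0]-v[1])[0]-r,fk(x,v[0],v[1],np.pi-a-v[0]-v[1])[1]-z]
    k=least_squares(g,[.6,1.3]);v=k.x;return v.round(2),round(np.pi-a-v.sum(),2),round(k.cost,2)
# grasp at radius, heights, tool angle
for nm,rg,zs in(('stand',558,(75,175)),('jig',624,(35,100))):
  for z in zs:
    for a in(-60,-45,-30,0,30,40,45,50,60):
        t=np.radians(a); print(nm,z,a,*ik(rg-47*np.sin(t),z+47*np.cos(t),a))
```

```text
[173.67088025 496.41232392 374.39877229 241.4779595 ] [-0.2 -1.3 -4.4  0.   4.1  0.7  0.8  0.6]
stand 75 -60 [1.19 0.77] 2.24 0.0
stand 75 -45 [1.02 0.99] 1.93 0.0
stand 75 -30 [0.85 1.22] 1.6 0.0
stand 75 0 [0.56 1.68] 0.91 0.0
stand 75 30 [0.41 2.12] 0.1 0.0
stand 75 40 [0.41 2.25] -0.22 0.0
stand 75 45 [0.43 2.31] -0.39 0.0
stand 75 50 [0.47 2.37] -0.56 0.0
stand 75 60 [0.57 2.46] -0.94 0.0
stand 175 -60 [1.1  0.69] 2.4 0.0
stand 175 -45 [0.93 0.88] 2.11 0.0
stand 175 -30 [0.76 1.1 ] 1.8 0.0
stand 175 0 [0.45 1.55] 1.14 0.0
stand 175 30 [0.24 1.99] 0.38 0.0
stand 175 40 [0.21 2.13] 0.09 0.0
stand 175 45 [0.21 2.2 ] -0.06 0.0
stand 175 50 [0.22 2.27] -0.22 0.0
stand 175 60 [0.28 2.39] -0.57 0.0
jig 35 -60 [1.56 0.  ] 2.62 4.61
jig 35 -45 [1.23 0.62] 2.08 0.0
jig 35 -30 [1.02 0.95] 1.69 0.0
jig 35 0 [0.71 1.5 ] 0.92 0.0
jig 35 30 [0.57 1.97] 0.08 0.0
jig 35 40 [0.57 2.1 ] -0.23 0.0
jig 35 45 [0.59 2.16] -0.4 0.0
jig 35 50 [0.62 2.21] -0.56 0.0
jig 35 60 [0.71 2.3 ] -0.91 0.0
jig 100 -60 [1.49 0.  ] 2.7 17.19
jig 100 -45 [1.18 0.55] 2.19 0.0
jig 100 -30 [0.97 0.89] 1.81 0.0
jig 100 0 [0.64 1.44] 1.06 0.0
jig 100 30 [0.46 1.91] 0.25 0.0
jig 100 40 [0.45 2.05] -0.06 0.0
jig 100 45 [0.46 2.12] -0.22 0.0
jig 100 50 [0.47 2.18] -0.38 0.0
jig 100 60 [0.54 2.28] -0.72 0.0
```

The plain wrist range can't give the 90° pitch; it needs the flipped wrist (q4→π, with q6 falling by π). So I'll set the plate back down and re-grip with the tool turned half a turn.

```bash
python3 -m creep '0 0 -0.02 0 0 0 40;0 0 -0.015 0 0 0 40;0 0 -0.01 0 0 0 40;0 0 -0.003 0 0 0 40;0 0 -0.001 0 0 0 40;0 0 0 0 0 0 40;0 0 0 0 0 0 40'; python3 -c "from h import *; st()"
```

```text
time: 4.28
tool_pos: [616.6, 190.1, 76.5]
tcp_rot: [3.141, -0.523, -3.045]
contact_force: [0.1, 0.0, -4.4]
grip_width: 59.9
finger_force: 30.0
t 4.28 tcp [616.6 190.1  76.5] grasp [593.2 187.9  35.8] z [-0.498 -0.048 -0.866] y [-0.097  0.995  0.   ] q [ 0.17  1.03  0.94  0.04  1.7  -1.51] F [ 0.1  0.  -4.4] w 59.9 ff 30.0
```

```bash
python3 -m creep '0 0 -0.0015 0 0 0 40;0 0 0 0 0 0 40;0 0 0 0 0 0 60;0 0 0 0 0 0 100;0 0 0 0 0 0 100;0 0 0 0 0 0 100;0 0 0 0 0 0 100;0 0 0 0 0 0 100'
python3 -m creep '0 0 0.03 0 0 0 100;0 0 0.03 0 0 0 100;0 0 0.03 0 0 0 100;0 0 0.02 0 0 0 100;0 0 0 -0.0619 -0.006 -0.1083 100;0 0 0 -0.0619 -0.006 -0.1083 100'; python3 -c "from h import *; st()"
```

```text
time: 4.95
tool_pos: [616.3, 190.1, 75.1]
tcp_rot: [3.141, -0.524, -3.045]
contact_force: [0.3, -0.2, -0.4]
grip_width: 88.1
finger_force: 0.0
time: 5.45
tool_pos: [616.9, 190.2, 187.1]
tcp_rot: [-2.999, -0.502, 2.946]
contact_force: [-0.5, 0.8, 0.2]
grip_width: 91.8
finger_force: 0.0
t 5.45 tcp [616.9 190.2 187.1] grasp [593.6 188.  146.4] z [-0.495 -0.047 -0.868] y [ 0.125  0.984 -0.124] q [ 0.17  0.92  0.86  0.04  1.88 -1.24] F [-0.5  0.8  0.2] w 91.8 ff 0.0
```

```bash
A='0 0 0 -0.0599 -0.0058 -0.1043 100'; for i in 1 2 3; do python3 -m creep '0 0 0 -0.0599 -0.0058 -0.1043 100;0 0 0 -0.0599 -0.0058 -0.1043 100;0 0 0 -0.0599 -0.0058 -0.1043 100;0 0 0 -0.0599 -0.0058 -0.1043 100;0 0 0 -0.0599 -0.0058 -0.1043 100;0 0 0 -0.0599 -0.0058 -0.1043 100;0 0 0 -0.0599 -0.0058 -0.1043 100;0 0 0 -0.0599 -0.0058 -0.1043 100' >/dev/null; done;  python3 -m creep '0 0 0 0 0 0 100;0 0 0 0 0 0 100'; python3 -c "from h import *; st()"
```

```text
time: 7.62
tool_pos: [616.3, 190.1, 185.0]
tcp_rot: [-3.139, 0.523, 0.103]
contact_force: [-0.3, 0.2, 0.4]
grip_width: 92.1
finger_force: 0.0
t 7.62 tcp [616.3 190.1 185. ] grasp [592.9 187.8 144.2] z [-0.497 -0.049 -0.866] y [ 0.102 -0.995 -0.002] q [0.17 0.92 0.86 0.04 1.88 1.64] F [-0.3  0.2  0.4] w 92.1 ff 0.0
```

```bash
python3 -m creep '0 0 -0.03 0 0 0 100;0 0 -0.03 0 0 0 100;0 0 -0.025 0 0 0 100;0 0 -0.015 0 0 0 100;0 0 -0.009 0 0 0 100;0 0 0 0 0 0 100;0 0 0 0 0 0 100' ; python3 -m creep '0 0 0 0 0 0 60;0 0 0 0 0 0 40;0 0 0 0 0 0 40;0 0 0 0 0 0 40;0 0 0 0 0 0 40;0 0 0 0 0 0 40'; python3 -c "from h import *; st()"
```

```text
time: 8.2
tool_pos: [616.7, 190.2, 76.6]
tcp_rot: [-3.14, 0.522, 0.1]
contact_force: [-0.9, 0.4, -0.1]
grip_width: 91.9
finger_force: 0.0
time: 8.7
tool_pos: [616.4, 190.1, 76.4]
tcp_rot: [-3.141, 0.522, 0.099]
contact_force: [-0.2, 0.4, 1.9]
grip_width: 60.1
finger_force: 30.0
t 8.7 tcp [616.4 190.1  76.4] grasp [593.1 187.9  35.6] z [-0.496 -0.049 -0.867] y [ 0.099 -0.995 -0.001] q [0.17 1.03 0.94 0.03 1.69 1.63] F [-0.2  0.4  1.9] w 60.1 ff 30.0
```

```bash
python3 -m creep '0 0 0.006 0 0 0 40;0 0 0.014 0 0 0 40;0 0 0.025 0 0 0 40;0 0 0.03 0 0 -0.039 40;0 0 0.03 0 0 -0.039 40;0 0 0.03 0 0 -0.039 40;0 0 0.03 0 0 -0.039 40;0 0 0.03 0 0 -0.039 40' ; python3 -m creep '-0.018 -0.0235 0.006 0 0 0 40;-0.018 -0.0235 0.006 0 0 0 40;-0.018 -0.0235 0.006 0 0 0 40;-0.018 -0.0235 0.006 0 0 0 40;-0.018 -0.0235 0.006 0 0 0 40;-0.018 -0.0235 0.006 0 0 0 40;-0.018 -0.0235 0.006 0 0 0 40;-0.018 -0.0235 0.006 0 0 0 40'
python3 - <<'E'
from h import *
st()
im=crop('top',240,150,320,240,5,'j1a.png'); cv2.imwrite('pics/top1.png',im[:,:,::-1])
im=crop('side',260,130,350,200,4,'j1b.png'); cv2.imwrite('pics/side1.png',im[:,:,::-1])
A=cv2.imread('pics/j1a.png');B=cv2.imread('pics/j1b.png')
o=np.zeros((450,400+B.shape[1],3),'u1');o[:,:400]=A;o[:B.shape[0],400:]=B;cv2.imwrite('pics/j1.png',o)
E
```

```text
time: 9.37
tool_pos: [616.0, 190.0, 273.3]
tcp_rot: [-3.141, 0.522, -0.098]
contact_force: [1.3, -0.1, -5.4]
grip_width: 59.5
finger_force: 30.0
time: 10.03
tool_pos: [471.1, 1.2, 320.1]
tcp_rot: [-3.141, 0.521, -0.096]
contact_force: [1.0, -0.2, -5.0]
grip_width: 59.3
finger_force: 30.0
t 10.03 tcp [471.1   1.2 320.1] grasp [447.8   3.4 279.4] z [-0.496  0.048 -0.867] y [-0.096 -0.995 -0.   ] q [-0.15  0.48  1.33 -0.03  1.86  1.52] F [ 1.  -0.2 -5. ] w 59.3 ff 30.0
```

View pics/j1.png

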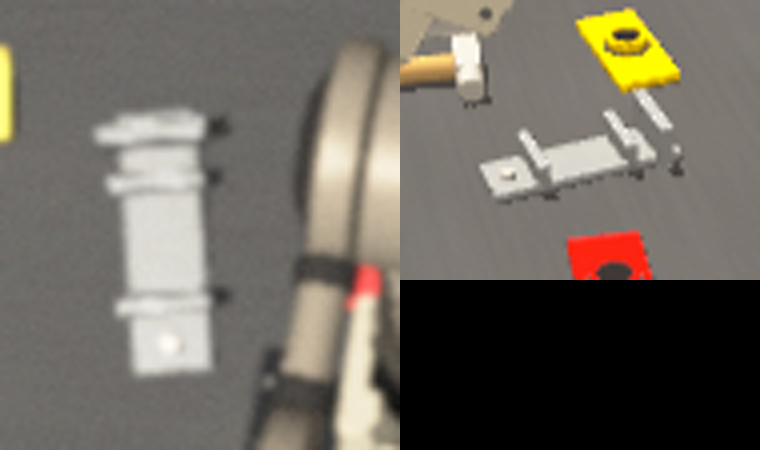

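The plate is held clear. The bare jig shows its base bottom edge at crop (132,375)–(212,370), bars at (117,307)–(212,300) and (107,183)–(203,178), and the stop at (95,133)–(205,122).

Run:
```python
from h import *
C=lambda u,v:(240+(u+.5)/5-.5,150+(v+.5)/5-.5)
D=lambda u,v:(260+(u+.5)/4-.5,130+(v+.5)/4-.5)
def P(n,f,pts,z): 
    r=np.array([onz(n,*f(*p),z)[:2] for p in pts]); return r.round(1)
print('base bottom',P('top',C,[(132,375),(212,370)],8).tolist())
print('base side edges L',P('top',C,[(132,375),(122,200)],8).tolist(),'R',P('top',C,[(212,370),(204,195)],8).tolist())
print('bar near',P('top',C,[(117,306),(212,300)],30).tolist())
print('bar far',P('top',C,[(107,183),(205,178)],30).tolist())
print('stop front',P('top',C,[(95,137),(207,130)],42).tolist())
print('hole',P('top',C,[(168,343)],8).tolist())
print('side near bar',P('side',D,[(522,131),(550,166)],30).tolist(),'far',P('side',D,[(608,112),(637,147)],30).tolist(),'stop',P('side',D,[(635,91),(668,130)],42).tolist())
print('side base',P('side',D,[(481,162),(500,200)],8).tolist())
```

```text
base bottom [[518.3, 208.5], [522.6, 156.3]]
base side edges L [[518.3, 208.5], [632.9, 218.8]] R [[522.6, 156.3], [637.3, 164.9]]
bar near [[562.3, 216.0], [567.4, 154.9]]
bar far [[641.7, 225.1], [646.2, 161.7]]
stop front [[670.0, 231.6], [675.9, 159.8]]
hole [[539.7, 185.6]]
side near bar [[891.8, 107.2], [892.0, 51.7]] far [[976.1, 112.0], [974.3, 55.2]] stop [[1004.2, 119.2], [1001.4, 55.0]]
side base [[853.8, 103.3], [846.8, 47.0]]
```

```bash
python3 -m creep '0 0 0 0.0753 -0.0073 -0.0433 40;0 0 0 0.0753 -0.0073 -0.0433 40;0 0 0 0.0753 -0.0073 -0.0433 40;0 0 0 0.0753 -0.0073 -0.0433 40;0 0 0 0.0753 -0.0073 -0.0433 40;0 0 0 0.0753 -0.0073 -0.0433 40;0 0 0 0 0 0 40'>/dev/null; python3 -c "from h import *; st()";  python3 -m creep '0 0 0 -0.0063 -0.0651 0 40;0 0 0 -0.0063 -0.0651 0 40;0 0 0 -0.0063 -0.0651 0 40;0 0 0 -0.0063 -0.0651 0 40;0 0 0 -0.0063 -0.0651 0 40;0 0 0 -0.0063 -0.0651 0 40;0 0 0 -0.0063 -0.0651 0 40;0 0 0 -0.0063 -0.0651 0 40' >/dev/null; python3 -c "from h import *; st()"
```

```text
t 10.72 tcp [472.1   0.9 318.8] grasp [454.2  26.4 283.6] z [-0.381  0.542 -0.749] y [-0.334 -0.836 -0.436] q [-0.37  0.48  1.41  0.4   1.86  1.44] F [ 0.5 -1.3 -4.4] w 60.0 ff 30.0
t 11.38 tcp [472.1   2.6 319.6] grasp [474.5  25.8 278.8] z [ 0.05   0.495 -0.868] y [-0.077 -0.864 -0.497] q [-0.42  0.26  1.66  0.5   1.42  1.11] F [ 0.2  0.9 -4.3] w 59.9 ff 30.0
```

```bash
for i in 1 2; do python3 -m creep '0 0 0 -0.0063 -0.0651 0 40;0 0 0 -0.0063 -0.0651 0 40;0 0 0 -0.0063 -0.0651 0 40;0 0 0 -0.0063 -0.0651 0 40;0 0 0 -0.0063 -0.0651 0 40;0 0 0 -0.0063 -0.0651 0 40;0 0 0 -0.0063 -0.0651 0 40;0 0 0 -0.0063 -0.0651 0 40' >/dev/null; python3 -c "from h import *; st()"; done
```

```text
t 12.05 tcp [471.9   3.  319.5] grasp [494.4  24.4 284.2] z [ 0.48   0.455 -0.75 ] y [ 0.171 -0.887 -0.429] q [-0.52  0.09  1.96  0.83  1.03  0.57] F [ 0.   0.5 -4.5] w 59.2 ff 30.0
t 12.72 tcp [472.1   3.2 319.6] grasp [509.5  23.2 299.3] z [ 0.795  0.427 -0.432] y [ 0.352 -0.903 -0.244] q [-0.63  0.08  2.26  1.53  0.95 -0.38] F [ 0.2  0.9 -4.4] w 59.7 ff 30.0
```

```bash
python3 -m creep '0.0018 -0.0136 -0.0075 -0.0218 0.0021 -0.0379 40;0.0018 -0.0136 -0.0075 -0.0218 0.0021 -0.0379 40;0.0018 -0.0136 -0.0075 -0.0218 0.0021 -0.0379 40;0.0018 -0.0136 -0.0075 -0.0218 0.0021 -0.0379 40;0.0018 -0.0136 -0.0075 -0.0218 0.0021 -0.0379 40;0.0018 -0.0136 -0.0075 -0.0218 0.0021 -0.0379 40' >/dev/null; python3 -c "from h import *; st()"; python3 -m creep '0.0018 -0.0136 -0.0075 -0.0218 0.0021 -0.0379 40;0.0018 -0.0136 -0.0075 -0.0218 0.0021 -0.0379 40;0.0018 -0.0136 -0.0075 -0.0218 0.0021 -0.0379 40;0.0018 -0.0136 -0.0075 -0.0218 0.0021 -0.0379 40;0.0018 -0.0136 -0.0075 -0.0218 0.0021 -0.0379 40;0.0018 -0.0136 -0.0075 -0.0218 0.0021 -0.0379 40;0 0 0 0 0 0 40;0 0 0 0 0 0 40' >/dev/null; python3 -c "from h import *; st()"
```

```text
t 13.22 tcp [483.4 -79.1 274.2] grasp [523.7 -70.8 251.5] z [ 0.857  0.176 -0.484] y [ 0.132 -0.983 -0.124] q [-0.7   0.17  2.3   1.75  0.77 -0.65] F [ 0.8  0.3 -3.5] w 59.9 ff 30.0
t 13.88 tcp [ 494.5 -160.1  229.1] grasp [ 535.  -164.   205.5] z [ 0.862 -0.082 -0.5  ] y [-0.094 -0.996  0.003] q [-0.72  0.3   2.31  2.19  0.66 -1.08] F [ 0.5  1.2 -4. ] w 59.7 ff 30.0
```

```bash
python3 -m creep '0 0 -0.015 0 0 0 40;0 0 -0.02 0 0 0 40;0 0 -0.02 0 0 0 40;0 0 -0.015 0 0 0 40;0 0 -0.01 0 0 0 40;0 0 0 0 0 0 40' >/dev/null
python3 - <<'E'
from h import *
p,M=st(); g=p+47*M[:,2]
yaw=np.radians(-5.6); ex=np.array([np.cos(yaw),np.sin(yaw),0]);ey=np.array([-np.sin(yaw),np.cos(yaw),0]);ez=np.array([0,0,1])
ims=[]
for n,b in(('top',(340,180,420,260)),('side',(260,160,360,280))):
    im=viewer.capture(n); cv2.imwrite(f'pics/{n}2.png',im[:,:,::-1])
    S=5;x0,y0,x1,y1=b;a=cv2.resize(im[y0:y1,x0:x1,::-1],None,fx=S,fy=S,interpolation=2)
    px=lambda q:tuple(int(round(S*(c+.5-o))) for c,o in zip(proj(n,q),(x0,y0)))
    for pts,col in(([g+sx*5*ex+sy*30*ey+sz*65*ez for sx,sy,sz in((1,1,-1),(1,-1,-1),(-1,-1,-1),(-1,-1,1),(1,-1,1),(1,-1,-1))],(0,255,0)),
      ([np.array([534,-164.5,50])+sx*7*ex+sy*25*ey for sx,sy in((1,1),(1,-1),(-1,-1),(-1,1))],(0,0,255)),
      ([np.array([534,-164.5,10])+sx*50*ex+sy*35*ey for sx,sy in((1,1),(1,-1),(-1,-1),(-1,1),(1,1))],(255,0,0))):
        cv2.polylines(a,[np.array([px(q) for q in pts])],False,col,1)
    ims.append(a)
h=max(i.shape[0] for i in ims);o=np.zeros((h,sum(i.shape[1] for i in ims),3),'u1');x=0
for i in ims: o[:i.shape[0],x:x+i.shape[1]]=i;x+=i.shape[1]
cv2.imwrite('pics/s1.png',cv2.resize(o,None,fx=.88,fy=.88) if o.shape[1]>800 else o);print(o.shape)
E
```

```text
t 14.38 tcp [ 494.  -160.   147.6] grasp [ 534.5 -163.9  124. ] z [ 0.861 -0.082 -0.502] y [-0.094 -0.996  0.001] q [-0.72  0.55  2.38  2.43  0.87 -1.41] F [-0.3 -0.2 -4.2] w 59.6 ff 30.0
(600, 900, 3)
```

View pics/s1.png

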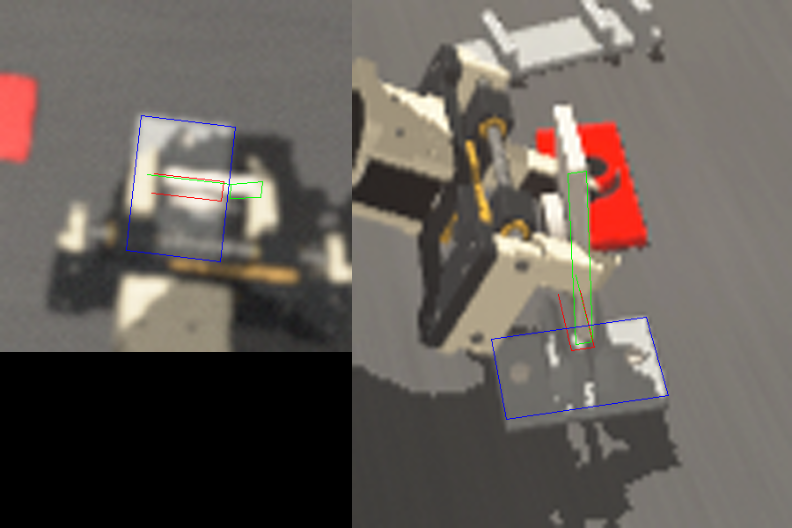

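```bash
python3 - <<'E'
from h import *
print(onz('top',382.6,220.8,48))
g=cv2.cvtColor(cv2.imread('pics/top0.png'),6); print(g[210:234,376:392:3].T)
E
python3 -m creep '0 0 -0.01 0 0 0 40;0 0 -0.008 0 0 0 40;0 0 -0.006 0 0 0 40;0 0 -0.005 0 0 0 40;0 0 0 0 0 0 40'; python3 -c "from h import *; st()"
```

```text
[ 537.94547246 -166.38548497   48.        ]
[[210 208 211 203 179 155 157 157 156 164 183 199 168 128 117 135 167 191
  203 212 213 213 214 217]
 [219 221 215 199 171 135 136 151 158 157 182 193 171 125 111 126 160 187
  204 210 209 215 231 241]
 [228 238 233 219 187 149 132 148 156 157 168 190 194 164 134 127 146 176
  195 200 208 209 212 213]
 [206 205 207 208 200 173 146 151 154 155 159 185 195 167 127 116 132 165
  190 201 209 209 208 213]
 [207 208 208 209 202 168 130 132 147 156 159 183 194 171 131 112 120 153
  185 204 207 207 205 202]
 [197 202 201 192 190 178 148 116 114 128 149 165 162 147 132 104  98 104
  111 115 122 122 121 116]]
time: 14.9
tool_pos: [494.1, -161.0, 119.8]
tcp_rot: [3.137, -1.047, -0.092]
contact_force: [0.2, 0.4, -3.8]
grip_width: 59.7
finger_force: 30.0
t 14.9 tcp [ 494.1 -161.   119.8] grasp [ 534.6 -165.    96.3] z [ 0.862 -0.085 -0.5  ] y [-0.097 -0.995  0.002] q [-0.72  0.64  2.39  2.48  0.95 -1.49] F [ 0.2  0.4 -3.8] w 59.7 ff 30.0
```

```bash
python3 -m creep '0 0 -0.008 0 0 0 40;0 0 -0.006 0 0 0 40;0 0 -0.004 0 0 0 40;0 0 -0.001 0 0 0 40;0 0 0 0 0 0 40'; python3 -c "from h import *; st()"
```

```text
time: 15.32
tool_pos: [493.9, -161.1, 100.7]
tcp_rot: [3.137, -1.047, -0.093]
contact_force: [-0.5, 0.1, -4.1]
grip_width: 59.8
finger_force: 30.0
t 15.32 tcp [ 493.9 -161.1  100.7] grasp [ 534.4 -165.1   77.2] z [ 0.861 -0.085 -0.501] y [-0.097 -0.995  0.002] q [-0.72  0.7   2.39  2.51  1.01 -1.54] F [-0.5  0.1 -4.1] w 59.8 ff 30.0
```

```bash
python3 -m creep '0 0 -0.0015 0 0 0 40;0 0 0 0 0 0 40;0 0 0 0 0 0 40';python3 -m creep '0 0 -0.001 0 0 0 40;0 0 0 0 0 0 40;0 0 0 0 0 0 40'
```

```text
time: 15.57
tool_pos: [494.0, -161.1, 99.6]
tcp_rot: [3.136, -1.047, -0.092]
contact_force: [0.7, -0.6, -3.8]
grip_width: 59.5
finger_force: 30.0
time: 15.82
tool_pos: [493.9, -161.1, 98.5]
tcp_rot: [3.136, -1.047, -0.092]
contact_force: [0.1, 0.1, -3.8]
grip_width: 59.6
finger_force: 30.0
```

```bash
for i in 1 2; do python3 -m creep '0 0 -0.001 0 0 0 40;0 0 0 0 0 0 40;0 0 0 0 0 0 40' | grep -E "pos|contact"; done
```

```text
tool_pos: [494.0, -161.1, 97.5]
contact_force: [-0.4, -0.3, -3.1]
tool_pos: [494.3, -161.2, 97.2]
contact_force: [-2.8, 0.2, 4.9]
```

```bash
python3 -m creep '0 0 0.0005 0 0 0 60;0 0 0 0 0 0 80;0 0 0 0 0 0 100;0 0 0 0 0 0 100;0 0 0 0 0 0 100;-0.01 0.001 0.0058 0 0 0 100;-0.015 0.0015 0.0087 0 0 0 100;-0.005 0 0.02 0 0 0 100' | tail -4;python3 -m creep '0 0 0.03 0 0 0 100;0 0 0.03 0 0 0 100;0 0 0.03 0 0 0 100;0 0 0.03 0 0 0 100;0 0 0.03 0 0 0 100;0 0 0.03 0 0 0 100;0 0 0 0 0 0 100'|tail -3
python3 - <<'E'
from h import *
p,M=st()
im=viewer.capture('side'); cv2.imwrite('pics/side3.png',im[:,:,::-1])
crop('side',280,170,360,260,6,'s3.png',im)
E
```

```text
tcp_rot: [-3.141, -1.042, -0.098]
contact_force: [0.4, -0.3, 0.3]
grip_width: 91.7
finger_force: 0.0
contact_force: [-0.3, -1.0, 1.3]
grip_width: 92.0
finger_force: 0.0
t 17.57 tcp [ 465.  -158.9  313.2] grasp [ 505.7 -163.   290. ] z [ 0.865 -0.087 -0.493] y [-0.096 -0.995  0.007] q [-0.78  0.05  2.27  1.74  0.59 -0.59] F [-0.3 -1.   1.3] w 92.0 ff 0.0
```

View pics/s3.png

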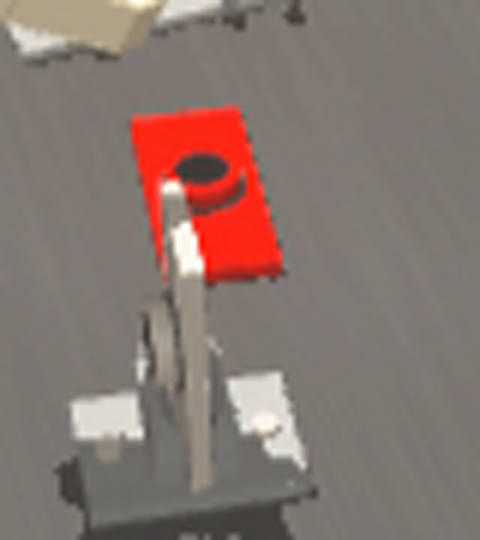

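The plate stands in the slot, collar to the robot side at crop (158,345), with its near edge running from (192,270) to (201,485). I'll measure its lean.

Run:
```python
from h import *
yaw=np.radians(-5.6); ex=np.array([np.cos(yaw),np.sin(yaw),0]);ey=np.array([-np.sin(yaw),np.cos(yaw),0])
c=np.array([534.4,-165,0])
g=cv2.imread('pics/side3.png').astype(int).sum(2)//3
for v in (216,222,228,234,240,246): print(v,g[v,303:320])
for u,v in((178,265),(204,272),(190,490),(213,485),(192,270),(201.5,485)):
    o,d=ray('side',280+(u+.5)/6-.5,170+(v+.5)/6-.5)
    t=((c-30*ey-o)@ey)/(d@ey); P=o+d*t; print((u,v),((P-c)@ex).round(1),P[2].round(1))
```

```text
216 [121 122 121 121 113 113 141 155 148 145 141  82  78  77  78  75  76]
222 [105  97 137 137 135 101  95 137 141 141 142 123 123 120 120 121 121]
228 [163 113 100 153 154 152 108 126 141 140 141 134 123 161 122 121 119]
234 [113 108 108 113 109 138  90  79 148 139 141 160 101 102 118 215 215]
240 [153  96 108 110 110  97 104 111 125 139 139 144  84 112 110 108 136]
246 [106 105 102 114 113 114 114 108 114 138 139 138 106 112 112 112 110]
(178, 265) -5.1 142.8
(204, 272) 5.6 137.1
(190, 490) -4.5 8.9
(213, 485) 6.0 9.9
(192, 270) 0.6 139.1
(201.5, 485) 0.8 11.0
```

```bash
for i in 1 2; do python3 -m creep '0.0006 0.0135 0.0006 0.0218 -0.0021 0.0379 100;0.0006 0.0135 0.0006 0.0218 -0.0021 0.0379 100;0.0006 0.0135 0.0006 0.0218 -0.0021 0.0379 100;0.0006 0.0135 0.0006 0.0218 -0.0021 0.0379 100;0.0006 0.0135 0.0006 0.0218 -0.0021 0.0379 100;0.0006 0.0135 0.0006 0.0218 -0.0021 0.0379 100' >/dev/null; done; python3 -c "from h import *; st()"; python3 -m creep '0 0 0 0.0064 0.0668 0 100;0 0 0 0.0064 0.0668 0 100;0 0 0 0.0064 0.0668 0 100;0 0 0 0.0064 0.0668 0 100;0 0 0 0.0064 0.0668 0 100;0 0 0 0.0064 0.0668 0 100;0 0 0 0.0064 0.0668 0 100;0 0 0 0.0064 0.0668 0 100'>/dev/null;  python3 -c "from h import *; st()"
```

```text
t 18.62 tcp [471.1   4.4 313.5] grasp [508.4  24.5 293.2] z [ 0.793  0.429 -0.433] y [ 0.35  -0.902 -0.252] q [-0.63  0.09  2.27  1.54  0.95 -0.4 ] F [-0.5  0.3 -0.3] w 91.7 ff 0.0
t 19.28 tcp [470.9   4.1 313.3] grasp [492.7  25.7 277.8] z [ 0.464  0.46  -0.757] y [ 0.16  -0.884 -0.439] q [-0.51  0.1   1.97  0.83  1.03  0.58] F [-0.  -0.7 -0.4] w 92.0 ff 0.0
```

```bash
for i in 1 2; do python3 -m creep '0 0 0 0.0064 0.0668 0 100;0 0 0 0.0064 0.0668 0 100;0 0 0 0.0064 0.0668 0 100;0 0 0 0.0064 0.0668 0 100;0 0 0 0.0064 0.0668 0 100;0 0 0 0.0064 0.0668 0 100;0 0 0 0.0064 0.0668 0 100;0 0 0 0.0064 0.0668 0 100'>/dev/null; done; python3 -m creep '0 0 0 0.0064 0.0668 0 100;0 0 0 0.0064 0.0668 0 100'>/dev/null; python3 -c "from h import *; st()"; python3 -m creep '0.01 -0.01 0 -0.0665 0.0065 0.0561 100;0.01 -0.01 0 -0.0665 0.0065 0.0561 100;0.01 -0.01 0 -0.0665 0.0065 0.0561 100;0.01 -0.01 0 -0.0665 0.0065 0.0561 100;0.01 -0.01 0 -0.0665 0.0065 0.0561 100;0.01 -0.01 0 -0.0665 0.0065 0.0561 100;0 0 0 0 0 0 100' >/dev/null; python3 -c "from h import *; st()"
```

```text
t 20.78 tcp [471.2   4.1 313.3] grasp [447.2  30.2 282.4] z [-0.511  0.554 -0.658] y [-0.402 -0.83  -0.387] q [-0.35  0.56  1.36  0.39  1.99  1.53] F [-0.2 -0.2 -0.9] w 91.9 ff 0.0
t 21.37 tcp [532.3 -55.5 312.2] grasp [502.1 -52.7 276.4] z [-0.643  0.06  -0.763] y [-0.089 -0.996 -0.003] q [-0.21  0.7   1.03 -0.09  2.11  1.43] F [ 1.5 -0.7 -0.5] w 91.7 ff 0.0
```

```bash
python3 -m creep '0.026 -0.0198 -0.01 0 0 0 100;0.022 -0.0198 -0.01 0 0 0 100;0.015 -0.0198 -0.018 0 0 0 100;0.012 -0.0198 -0.026 0 0 0 100;0.008 -0.0198 -0.026 0 0 0 100;0.007 -0.0198 -0.026 0 0 0 100;0 0 0 0 0 0 100' >/dev/null; python3 -c "from h import *; st()"
```

```text
t 21.95 tcp [ 619.3 -177.9  189.8] grasp [ 588.9 -174.6  154.2] z [-0.648  0.071 -0.758] y [-0.099 -0.995 -0.009] q [-0.34  1.03  0.68 -0.18  2.12  1.29] F [-0.8 -0.1 -1.3] w 91.8 ff 0.0
```

```bash
python3 -m creep '-0.009 0.0016 -0.0107 0 0 0 100;-0.009 0.0016 -0.0107 0 0 0 100;-0.009 0.0016 -0.0107 0 0 0 100;-0.009 0.0016 -0.0107 0 0 0 100;-0.009 0.0016 -0.0107 0 0 0 100;-0.009 0.0016 -0.0107 0 0 0 100;0 0 0 0 0 0 100;0 0 0 0 0 0 100' >/dev/null; python3 -c "from h import *; st()"
```

```text
t 22.62 tcp [ 566.7 -164.8  134.6] grasp [ 536.5 -161.7   98.6] z [-0.641  0.065 -0.765] y [-0.095 -0.995 -0.004] q [-0.35  0.96  1.   -0.16  1.86  1.33] F [0.4 0.2 1.1] w 92.2 ff 0.0
```

```bash
python3 -m creep '-0.0015 -0.0033 -0.0086 0 0 0 100;0 0 0 0 0 0 100;0 0 0 0 0 0 70;0 0 0 0 0 0 60;0 0 0 0 0 0 40;0 0 0 0 0 0 40;0 0 0 0 0 0 40;0 0 0 0 0 0 40' >/dev/null; python3 -c "from h import *; st()"
```

```text
t 23.28 tcp [ 565.9 -168.9  126.1] grasp [ 535.8 -166.    90.1] z [-0.64   0.062 -0.766] y [-0.094 -0.996 -0.001] q [-0.35  0.96  1.01 -0.17  1.85  1.33] F [0.6 0.6 0.5] w 59.7 ff 30.0
```

```bash
python3 -m creep '0 0 0.006 0 0 0 40;0 0 0.012 0 0 0 40;0 0 0.02 0 0 0 40;0 0 0.025 0 0 0 40;0 0 0.025 0 0 0 40;0 0 0.025 0 0 0 40;0 0 0.025 0 0 0 40;0 0 0.025 0 0 0 40' >/dev/null; python3 -c "from h import *; st()"; python3 -m creep '-0.0118 0.0217 0.0035 0 0 0 40;-0.0118 0.0217 0.0035 0 0 0 40;-0.0118 0.0217 0.0035 0 0 0 40;-0.0118 0.0217 0.0035 0 0 0 40;-0.0118 0.0217 0.0035 0 0 0 40;-0.0118 0.0217 0.0035 0 0 0 40;-0.0118 0.0217 0.0035 0 0 0 40;-0.0118 0.0217 0.0035 0 0 0 40' >/dev/null;python3 -c "from h import *; st()"
```

```text
t 23.95 tcp [ 565.7 -168.8  291. ] grasp [ 535.6 -165.9  255. ] z [-0.639  0.062 -0.766] y [-0.094 -0.996 -0.001] q [-0.35  0.83  0.84 -0.19  2.15  1.26] F [ 0.2  0.1 -4.8] w 60.0 ff 30.0
t 24.62 tcp [470.7   5.6 318. ] grasp [440.6   8.5 282. ] z [-0.639  0.061 -0.767] y [-0.094 -0.996 -0.001] q [-0.14  0.57  1.25 -0.03  2.02  1.53] F [ 0.8  0.6 -3.8] w 60.0 ff 30.0
```

```bash
python3 -m creep '0 0 0 0.0665 -0.0065 -0.0561 40;0 0 0 0.0665 -0.0065 -0.0561 40;0 0 0 0.0665 -0.0065 -0.0561 40;0 0 0 0.0665 -0.0065 -0.0561 40;0 0 0 0.0665 -0.0065 -0.0561 40;0 0 0 0.0665 -0.0065 -0.0561 40'>/dev/null; for i in 1 2 3; do python3 -m creep '0 0 0 -0.0066 -0.0683 0 40;0 0 0 -0.0066 -0.0683 0 40;0 0 0 -0.0066 -0.0683 0 40;0 0 0 -0.0066 -0.0683 0 40;0 0 0 -0.0066 -0.0683 0 40;0 0 0 -0.0066 -0.0683 0 40;0 0 0 -0.0066 -0.0683 0 40;0 0 0 -0.0066 -0.0683 0 40' >/dev/null; done; python3 -m creep '0 0 0 -0.0066 -0.0683 0 40;0 0 0 -0.0066 -0.0683 0 40;0 0 0 -0.0066 -0.0683 0 40;0 0 0 -0.0066 -0.0683 0 40;0 0 0 0 0 0 40' >/dev/null;python3 -c "from h import *; st()"
```

```text
t 27.53 tcp [470.6   5.  316.4] grasp [511.   24.8 302.5] z [ 0.859  0.419 -0.294] y [ 0.386 -0.907 -0.168] q [-0.66  0.15  2.36  1.76  1.06 -0.74] F [-0.7  0.  -5.5] w 59.7 ff 30.0
```

```bash
for i in 1 2; do python3 -m creep '0 0 0 -0.0148 0.0014 -0.041 40;0 0 0 -0.0148 0.0014 -0.041 40;0 0 0 -0.0148 0.0014 -0.041 40;0 0 0 -0.0148 0.0014 -0.041 40;0 0 0 -0.0148 0.0014 -0.041 40;0 0 0 -0.0148 0.0014 -0.041 40' >/dev/null; done; python3 -c "from h import *; st()"; python3 -m creep '0.0085 0.0224 -0.0083 0 0 0.0229 40;0.0085 0.0224 -0.0083 0 0 0.0229 40;0.0085 0.0224 -0.0083 0 0 0.0229 40;0.0085 0.0224 -0.0083 0 0 0.0229 40;0.0085 0.0224 -0.0083 0 0 0.0229 40;0.0085 0.0224 -0.0083 0 0 0.0229 40;0.0085 0.0224 -0.0083 0 0 0.0229 40;0.0085 0.0224 -0.0083 0 0 0.0229 40' >/dev/null; python3 -m creep '0 0 0 0 0 0 40;0 0 0 0 0 0 40'>/dev/null; python3 -c "from h import *; st()"
```

```text
t 28.53 tcp [471.3   5.2 317.9] grasp [515.3   0.9 301.9] z [ 0.936 -0.091 -0.34 ] y [-0.097 -0.995  0.001] q [-0.21  0.04  2.42  2.94  0.55 -1.44] F [ 0.9 -1.  -3.1] w 59.8 ff 30.0
t 29.37 tcp [539.6 185.5 250.8] grasp [583.7 189.5 234.8] z [ 0.937  0.085 -0.34 ] y [ 0.09  -0.996 -0.001] q [ 0.27  0.39  2.24  3.4   0.73 -1.7 ] F [-0.7  0.3 -4.4] w 59.8 ff 30.0
```

```bash
python3 -m creep '0 0 -0.02 0 0 0 40;0 0 -0.02 0 0 0 40;0 0 -0.02 0 0 0 40;0 0 -0.02 0 0 0 40;0 0 -0.02 0 0 0 40;0 0 -0.015 0 0 0 40;0 0 0 0 0 0 40' >/dev/null; python3 -c "from h import *; st()"; python3 -m creep '0.0013 0 -0.004 -0.005 0.058 0 40;0.0013 0 -0.004 -0.005 0.058 0 40;0.0013 0 -0.004 -0.005 0.058 0 40;0.0013 0 -0.004 -0.005 0.058 0 40;0.0013 0 -0.004 -0.005 0.058 0 40;0.0013 0 -0.004 -0.005 0.058 0 40;0 0 0 0 0 0 40;0 0 0 0 0 0 40' >/dev/null; python3 -c "from h import *; st()"
```

```text
t 29.95 tcp [539.1 183.3 133.2] grasp [583.1 187.1 117.1] z [ 0.935  0.081 -0.344] y [ 0.087 -0.996  0.   ] q [ 0.27  0.72  2.3   3.33  1.1  -1.6 ] F [-0.9 -0.9 -5.2] w 59.4 ff 30.0
t 30.62 tcp [548.1 183.6 114. ] grasp [584.2 186.8  84. ] z [ 0.768  0.067 -0.637] y [ 0.087 -0.996  0.   ] q [ 0.24  0.59  2.16  3.4   0.5  -1.7 ] F [ 0.   0.8 -4.4] w 59.7 ff 30.0
```

```bash
cat > ov.py <<'E'
from h import *
def ov(c,tag,yaw=5.0,pit=0):
    f=R.from_euler('zy',[yaw,-pit],degrees=True).as_matrix(); ims=[]
    for n,b in(('top',(235,155,315,235)),('side',(265,125,345,205))):
        im=viewer.capture(n); cv2.imwrite(f'pics/{n}_{tag}.png',im[:,:,::-1])
        S=5;x0,y0,x1,y1=b;a=cv2.resize(im[y0:y1,x0:x1,::-1],None,fx=S,fy=S,interpolation=2)
        px=lambda q:tuple(int(round(S*(k+.5-o))) for k,o in zip(proj(n,q),(x0,y0)))
        for zz,col in((5,(0,255,0)),(-5,(0,160,0))):
            cv2.polylines(a,[np.array([px(c+f@np.array([sx*65,sy*30,zz])) for sx,sy in((1,1),(1,-1),(-1,-1),(-1,1))])],True,col,1)
        ims.append(a)
    cv2.imwrite(f'pics/{tag}.png',np.hstack(ims))
E
python3 - <<'E'
from ov import *
p,M=st(); g=p+47*M[:,2]; ov(g+15*np.array([.996,.087,0]),'p1',5.0,0.4)
E
```

```text
t 30.62 tcp [548.1 183.6 114. ] grasp [584.2 186.8  84. ] z [ 0.768  0.067 -0.637] y [ 0.087 -0.996  0.   ] q [ 0.24  0.59  2.16  3.4   0.5  -1.7 ] F [ 0.   0.8 -4.4] w 59.7 ff 30.0
```

View pics/p1.png

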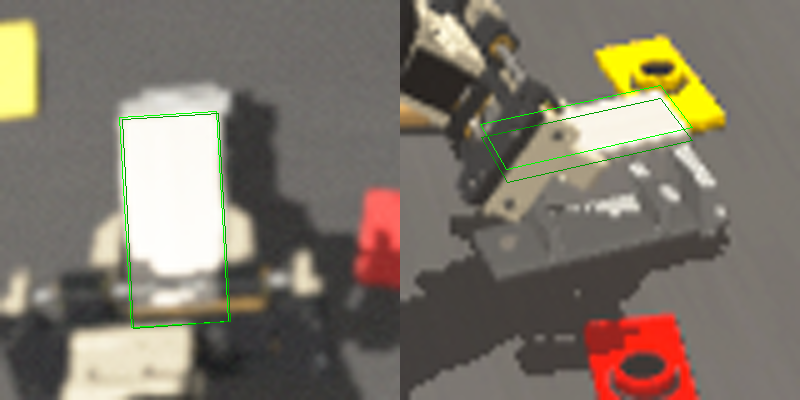

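The plate is held level, bare face up with the collar beneath, and the green outline matches its edges: top view (120,117)–(230,320), side view (482,125)–(690,130). I'll lower it.

```bash
python3 -m creep '0 0.001 -0.012 -0.0006 0.007 0 40;0 0 -0.012 0 0 0 40;0 0 -0.01 0 0 0 40;0 0 -0.006 0 0 0 40;0 0 -0.003 0 0 0 40;0 0 -0.001 0 0 0 40;0 0 0 0 0 0 40;0 0 0 0 0 0 40' |grep contact; python3 -c "from h import *; st()"
```

```text
contact_force: [-0.2, 0.9, -4.4]
t 31.38 tcp [547.4 184.9  68. ] grasp [583.1 188.   37.6] z [ 0.76   0.066 -0.646] y [ 0.088 -0.996  0.001] q [ 0.25  0.7   2.16  3.36  0.6  -1.65] F [-0.2  0.9 -4.4] w 59.8 ff 30.0
```

```bash
for i in 1 2 3; do python3 -m creep '0 0 -0.001 0 0 0 40;0 0 0 0 0 0 40;0 0 0 0 0 0 40' |grep -E "pos|contact"; done;  python3 -c "
from plant import readout;print(readout.get_obs()['moment'])"
```

```text
tool_pos: [547.4, 184.9, 66.9]
contact_force: [-0.0, 0.4, -3.9]
tool_pos: [547.5, 184.9, 66.5]
contact_force: [-5.1, -1.3, 4.8]
tool_pos: [547.5, 184.9, 66.3]
contact_force: [-11.1, -1.8, 13.0]
[-0.33852955  0.08646383 -0.15961131]
```

```bash
python3 -m creep '0 0 0.0015 0 0 0 40;0 0 0 0 0 0 40;0.0015 0.0001 0 0 0 0 40;0.0015 0.0001 0 0 0 0 40;0 0 0 0 0 0 40' |grep -E "pos|contact"; for i in 1 2 3; do python3 -m creep '0.001 0.0001 0 0 0 0 40;0 0 0 0 0 0 40;0 0 0 0 0 0 40' |grep -E "pos|contact"; done
```

```text
tool_pos: [550.6, 185.2, 66.5]
contact_force: [-3.6, -0.7, 3.2]
tool_pos: [551.4, 185.3, 66.5]
contact_force: [-4.7, -0.5, 4.4]
tool_pos: [552.4, 185.3, 66.5]
contact_force: [-5.8, 0.5, 5.2]
tool_pos: [553.1, 185.4, 66.5]
contact_force: [-7.5, -0.2, 5.6]
```

```bash
for i in 1 2 3 4; do python3 -m creep '0.001 0.0001 0 0 0 0 40;0 0 0 0 0 0 40;0 0 0 0 0 0 40' |grep -E "pos|contact"; done
```

```text
tool_pos: [553.2, 185.4, 66.5]
contact_force: [-14.3, -2.3, 11.7]
tool_pos: [553.3, 185.4, 66.6]
contact_force: [-22.3, -2.4, 19.0]
tool_pos: [553.4, 185.5, 66.5]
contact_force: [-26.6, -3.3, 21.9]
tool_pos: [553.6, 185.5, 66.3]
contact_force: [-31.7, -5.0, 26.9]
```

```bash
python3 -m creep '-0.001 -0.0001 0 0 0 0 40;-0.001 -0.0001 0 0 0 0 40;-0.001 0 0 0 0 0 40;0 0 0 0 0 0 40;0 0 0 0 0 0 40' |grep -E "pos|contact"; python3 -m creep '0 0 0 0 0 0 68;0 0 0 0 0 0 75;0 0 0 0 0 0 100;0 0 0 0 0 0 100;0 0 0 0 0 0 100;0 0 0 0 0 0 100' |grep -E "pos|contact|width"; python3 -m creep '-0.005 -0.0004 0.0043 0 0 0 100;-0.012 -0.001 0.0102 0 0 0 100;-0.015 -0.0013 0.0128 0 0 0 100;-0.015 -0.0013 0.0128 0 0 0 100;-0.015 -0.0013 0.0128 0 0 0 100;-0.005 0 0.02 0 0 0 100;0 0 0.02 0 0 0 100;0 0 0 0 0 0 100' >/dev/null
python3 - <<'E'
from ov import *
st()
yaw=np.radians(4.9); ov(np.array([594.3+10*np.cos(yaw),188.6+10*np.sin(yaw),35]),'p2',4.9)
E
```

```text
tool_pos: [553.4, 185.5, 66.3]
contact_force: [-11.0, -2.5, 9.5]
tool_pos: [554.4, 185.6, 66.0]
contact_force: [0.6, 0.4, -0.1]
grip_width: 89.9
t 35.88 tcp [487.7 180.7 162.7] grasp [523.6 183.9 132.5] z [ 0.764  0.068 -0.642] y [ 0.089 -0.996  0.   ] q [ 0.28  0.41  2.27  3.49  0.43 -1.77] F [0.6 0.5 1.6] w 92.1 ff 0.0
```

View pics/p2.png

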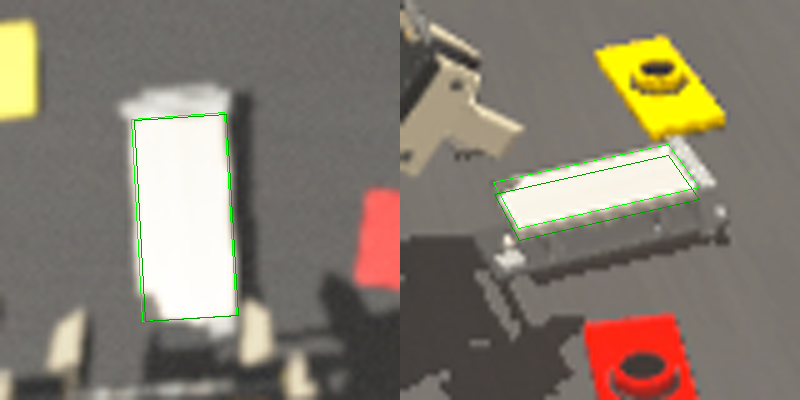

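The final look shows the plate flat on the bars, bare face up, its far edge at the stop at (130–228,117). It may be slightly left of the outline, so I'll measure its centring and squareness numerically against the jig images.

Run:
```python
from h import *
def edges(f,rows,u0,u1,thr):
    g=cv2.cvtColor(cv2.imread(f),6).astype(float); out=[]
    for v in rows:
        r=g[v,u0:u1]; i=np.where(r>thr)[0]; a,b=i[0],i[-1]
        L=u0+a-1+(thr-r[a-1])/(r[a]-r[a-1]); Rr=u0+b+(r[b]-thr)/(r[b]-r[b+1]); out.append((L,Rr))
    return np.array(out)
def rep(t,e,rows,z):
    P=np.array([[onz('top',l,v,z)[:2],onz('top',r,v,z)[:2]] for (l,r),v in zip(e,rows)])
    w=np.linalg.norm(P[:,0]-P[:,1],axis=1).mean()
    for k,n in((0,'L'),(1,'R')):
        f=np.polyfit(P[:,k,0],P[:,k,1],1); print(t,n,'yaw',np.degrees(np.arctan(f[0])).round(2),'y@600',np.polyval(f,600).round(2),'w',w.round(1))
rows=range(181,212); rep('plate now',edges('pics/top_p2.png',rows,254,289,175),rows,40)
rows=range(182,212); rep('plate start',edges('pics/top0.png',rows,254,289,175),rows,40)
rows=list(range(190,208))+list(range(214,222)); rep('base',edges('pics/top1.png',rows,256,288,155),rows,8)
for r0,z,t in(((183,189),30,'farbar'),((207,214),30,'nearbar'),((173,178),42,'stop')):
    rows=range(*r0); e=edges('pics/top1.png',rows,252,290,150); i=np.argmax(e[:,1]-e[:,0]); 
    a=onz('top',e[:,0].min(),rows[int(e[:,0].argmin())],z);b=onz('top',e[:,1].max(),rows[int(e[:,1].argmax())],z); print(t,((a+b)/2)[:2].round(1),np.linalg.norm(a-b).round(1))
rows=range(173,178);e=edges('pics/top_p2.png',rows,252,290,150);print('stop now',e.round(1).tolist());print(edges('pics/top1.png',rows,252,290,150).round(1).tolist())
```

```text
plate now L yaw 4.77 y@600 221.36 w 63.1
plate now R yaw 5.48 y@600 158.01 w 63.1
plate start L yaw 5.72 y@600 220.92 w 62.9
plate start R yaw 6.32 y@600 157.82 w 62.9
base L yaw 5.26 y@600 216.0 w 51.7
base R yaw 5.7 y@600 164.32 w 51.7
farbar [644.6 195. ] 62.9
nearbar [563.9 187.2] 61.1
stop [677.1 197.1] 70.8
stop now [[263.0, 280.2], [262.0, 280.4], [259.0, 280.4], [258.3, 280.3], [258.4, 279.9]]
[[263.2, 280.1], [262.2, 280.4], [259.2, 280.3], [258.4, 280.2], [258.5, 279.6]]
```

Centred to within about 0.7 mm and yaw within about 0.4°, which is at the measurement limit. I'll give the near end a gentle push with the closed fingertips to seat it flush and square.

```bash
python3 -m creep '-0.009 -0.0008 0 0 0 0 0;-0.009 -0.0008 -0.005 0 0 0 0;-0.003 0 -0.02 0 0 0 0;0 0 -0.02 0 0 0 0;0 0 -0.02 0 0 0 0;0 0 -0.016 0 0 0 0;0 0 -0.01 0 0 0 0;0 0 0 0 0 0 0' |grep -E "pos|contact|width"; python3 -m creep '0.002 0.0002 0 0 0 0 0;0.002 0.0002 0 0 0 0 0;0.001 0 0 0 0 0 0;0.001 0 0 0 0 0 0;0.001 0 0 0 0 0 0;0 0 0 0 0 0 0' |grep -E "pos|contact|width"
```

```text
tool_pos: [464.4, 178.2, 64.5]
contact_force: [-1.1, -0.8, -0.4]
grip_width: 43.1
tool_pos: [473.6, 179.1, 68.6]
contact_force: [-0.0, 0.1, -0.3]
grip_width: 3.4
```

```bash
python3 -m creep '0.002 0.0002 0 0 0 0 0;0.002 0.0002 0 0 0 0 0;0.001 0 0 0 0 0 0;0.001 0 0 0 0 0 0;0 0 0 0 0 0 0;0 0 0 0 0 0 0' |grep -E "pos|contact"; for i in 1 2 3 4 5; do python3 -m creep '0.0008 0.0001 0 0 0 0 0;0 0 0 0 0 0 0' |grep -E "pos|contact"; done
```

```text
tool_pos: [479.2, 179.4, 67.9]
contact_force: [-0.2, 0.2, 0.1]
tool_pos: [480.1, 179.6, 67.9]
contact_force: [0.9, 0.3, -0.7]
tool_pos: [481.0, 179.7, 68.0]
contact_force: [0.7, -0.1, 1.1]
tool_pos: [481.8, 179.8, 68.0]
contact_force: [-0.4, 0.1, -0.5]
tool_pos: [482.4, 179.9, 67.9]
contact_force: [-1.0, 0.6, 0.5]
tool_pos: [482.9, 179.9, 67.8]
contact_force: [-1.9, -0.1, 1.3]
```

```bash
for i in 1 2 3 4 5 6; do python3 -m creep '0.0008 0.0001 0 0 0 0 0;0 0 0 0 0 0 0' |grep -E "pos|contact"; done
```

```text
tool_pos: [483.3, 179.9, 67.7]
contact_force: [-6.3, -1.1, 3.4]
tool_pos: [483.5, 180.0, 67.7]
contact_force: [-10.3, -0.6, 5.8]
tool_pos: [483.7, 180.0, 67.6]
contact_force: [-12.4, -2.0, 8.7]
tool_pos: [483.9, 180.0, 67.6]
contact_force: [-16.3, -2.3, 12.0]
tool_pos: [484.1, 180.0, 67.6]
contact_force: [-19.8, -2.8, 14.3]
tool_pos: [484.3, 180.0, 67.5]
contact_force: [-24.7, -3.0, 18.0]
```

```bash
python3 -m creep '-0.006 -0.0005 0 0 0 0 0;-0.012 -0.001 0 0 0 0 0;-0.006 0 0.01 0 0 0 0;0 0 0.03 0 0 0 0;0 0 0.03 0 0 0 0;0 0 0.03 0 0 0 0;0 0 0.02 0 0 0 0;0 0 0 0 0 0 0' |grep -E "time|pos|contact"
python3 - <<'E'
from h import *
im=viewer.capture('top'); cv2.imwrite('pics/top_p3.png',im[:,:,::-1])
P=[]
for f in('top_p2','top_p3'):
    g=cv2.cvtColor(cv2.imread(f'pics/{f}.png'),6).astype(float);o=[]
    for v in range(181,208):
        r=g[v,254:289];i=np.where(r>175)[0];a,b=i[0],i[-1]
        L=254+a-1+(175-r[a-1])/(r[a]-r[a-1]);Q=254+b+(r[b]-175)/(r[b]-r[b+1]);o.append((onz('top',L,v,40)[:2]+onz('top',Q,v,40)[:2])/2)
    o=np.array(o);k=np.polyfit(o[:,0],o[:,1],1);print(f,np.degrees(np.arctan(k[0])),np.polyval(k,600))
a=cv2.imread('pics/top0.png');b=cv2.imread('pics/top_p3.png')
d=(cv2.absdiff(a,b).max(2)>60).astype('u1')
for n,(x0,y0,x1,y1) in dict(brush=(440,215,465,290),hammer=(200,205,240,290),flange=(322,130,358,165),red=(303,190,350,218),yel=(198,155,245,185)).items(): print(n,d[y0:y1,x0:x1].sum())
E
```

```text
time: 40.15
tool_pos: [465.8, 179.6, 192.9]
contact_force: [0.5, 0.7, 1.0]
top_p2 5.149929484381734 189.67554305214122
top_p3 5.178540234229933 189.6807010454324
brush 0
hammer 92
flange 0
red 0
yel 0
```

Run:
```python
import cv2,numpy as np
for f in('top0','top_p3','side0','side_p2'):
    im=cv2.imread(f'pics/{f}.png'); h=cv2.cvtColor(im,40)
    x0,y0,x1,y1=(200,205,240,290) if 'top' in f else (210,135,290,162)
    s=h[y0:y1,x0:x1]; m=(s[...,1]>80)&(s[...,0]>8)&(s[...,0]<25)&(s[...,2]>90); w=(s[...,1]<50)&(s[...,2]>170)
    for k in(m,w): y,x=np.where(k); print(f,k.sum(),x.min()+x0 if len(x) else 0,x.max()+x0 if len(x) else 0,y.min()+y0 if len(y) else 0,y.max()+y0 if len(y) else 0)
```

```text
top0 560 203 220 221 286
top0 216 204 230 211 221
top_p3 559 203 220 221 286
top_p3 252 204 233 211 247
side0 413 216 273 143 154
side0 85 273 289 138 161
side_p2 299 216 262 135 154
side_p2 8 279 289 135 161
```

The hammer hasn't moved: the top-view handle has the same extents, and the changed pixels come from the gripper passing through the view. Handing in.

```bash
python3 -c "from plant import order; print(order.close_job())"
```

```text
the job is handed in; nothing more can be done
None
```

The plate is turned over with its bare face up and the collar down between the bars. It lies against the end stop, centred to under 1 mm and square to about 0.4° by camera, and was released and handed in at about 40 s; brush, hammer and flange did not move.

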